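Tidy the aquarium feeding set onto its stands

ROBOT

A 6-joint arm with a two-finger parallel gripper is mounted at the origin on a cart in front of the work surface, level with it; the furniture and walls round the work are solid. World frame = base frame: x ahead of the robot, y to its left, z up, the work surface at z = 0. Lengths are in m, angles in rad, forces in N, time in s.
With the tool pointing down it reaches from about 0.3 to 0.95 m from the base axis. Payload 3.1 kg.
Tool frame: the origin (TCP) lies at the very end of the fingers, on their centre line; the grasp point (between the pads) lies 19 mm behind it (r.pinch_z is the distance from the TCP to the grasp point, in m); z points along the fingers, y is the line along which they close (so a half turn about z gives the same grasp; the last joint's range is limited). The gripper opens to 85 mm and grips with 20 to 120 N. Pads are 22 mm wide; open, the fingers measure 114 mm over their backs; the gripper's body (76 mm by 85 mm) begins 54 mm behind the grasp point. The pads swing forward as they close: fully open they stand 13 mm farther back than shut.
Start: joints at [1.127, 0.308, 1.634, -0, 1.2, -0.07], TCP at [0.228, 0.582, 0.231] pointing down, gripper open.
Joint ranges: [-3.06, 3.06], [-0.79, 1.96], [0.05, 2.63], [-1.19, 4.34], [0.05, 2.64], [-2.94, 2.94]. Speed limits (rad/s): [2.79, 2.79, 3.14, 3.14, 3.14, 3.14].

INTERFACE

Orientations are given as a unit quaternion [x, y, z, w].
In Python, from cell import r gives the robot as it stands.
- The arm moves only by the shell command python3 -m pendant 'ROWS' [OPENING] [FORCE]. ROWS is JSON, a list of rows, each an object with "linear": the shift along the tool's x, y, z scaled (see below), a list of three; "angular": the turn, a rotation vector about the tool's x, y, z scaled (see below), a list of three. A call has 1 to 20 rows; each row shifts and turns the commanded pose from where the row before left it, along the tool's axes as they then stand; what a row does not reach is not made up. The controller multiplies each number of a shift by 20 mm and each number of a turn by 0.08 rad. A row lasts 1/12 s, in which the tool goes at most 41.7 mm and 7.16 degrees, less where a joint would pass 70% of its speed; a pose out of reach is approached as far as the arm can. A call with a number of a shift or a turn outside -1 to 1 is refused whole. A call with a gripper value outside its range is refused whole. OPENING is the opening, from -1 (shut) to 1 (fully open), set as the call begins (- or left out, the last holds). The fingers move at their own pace and stop on an object; FORCE is the grip in N (left out, the last holds). Time passes only in rows, so rows that do not move let the fingers close. It gives the time, the measured TCP pose, the force, the opening and the grip force at its end, in the units of the state.
- r.state(): the state, without advancing time (a new reading comes with each control period).
- r.camera(name): name is "side" or "top"; returns a dict with "img" (400x640x3 uint8, red, green, blue), "depth" (400x640 float32, m along the optical axis (not along the pixel's ray), 0 where there is no reading), "K" (3x3 intrinsics, pixels), "k1" (the pictures are not rectified: a ray, as slopes to the right and down, at radius r is drawn at 1 + k1 r^2 times it, then the intrinsics apply), "R" (3x3) and "t" (3): a world point X has camera coordinates R X + t. Camera axes: x right, y down, z forward; pixel columns grow to the right and rows downward; lengths in m; the calibration is good to about 2 mm. A picture is of the moment at which its call begins.
- r.hand_in(): hands the job in; it is judged then, once.
The state is a dict: "time": time; "joints": joint angles; "qvel": joint speeds; "joint_torque": joint torques, N m; "ee_pos": TCP position; "orientation": TCP orientation; "contact_force": force on the tool from outside, world axes, zero at the start; "moment": the same for the moment, N m; "finger_gap": finger opening in m; "grip_force": force on a finger pad.
Only numpy, scipy, OpenCV 4.12 (cv2) and the standard library are available. Lean on these libraries where they do the work, as an engineer would, in place of code of your own. Each camera call takes 0.05 s, during which the arm holds its last target. There are 200 camera calls.

TASK

Tidy the fish-keeping containers onto their wooden stands before cooking starts: stand the two amber dropper bottles in the two small stands, one in each (either way round), and stack the two screw-lid food pots on the wide stand, the wider low pot underneath inside the rim and the narrower pot squarely centred on its lid. Everything must end upright, let go and at rest; leave the salt shaker and the pepper mill beside them where they are.

Things in the scene. Friction and masses are not known exactly. Their poses are not given: they have to be found in the camera images.
- pellet_pot: The wider, lower food pot: round pot with a blue screw lid and grey body, 64 mm in diameter, 62 mm tall, flat top; loose, upright, about 120 g. Origin at the centre of its underside, z up; the yaw does not matter.
- flake_pot: The narrower, taller food pot: round pot with a red screw lid and white body, 56 mm in diameter, 75 mm tall; loose, upright, about 90 g. Origin at the centre of its underside, z up; the yaw does not matter.
- dropper_a: Amber-brown glass dropper bottle with a black rubber-bulb cap; one of two that are interchangeable. Loose, upright, about 70 g. 102 mm tall: round body 32 mm in diameter from the foot to 70 mm up, then neck and cap 24 mm wide to 77 mm, then the bulb 13 mm wide to the top. Origin at the centre of its underside, z up; the yaw does not matter.
- dropper_b: Amber-brown glass dropper bottle with a black rubber-bulb cap; one of two that are interchangeable. Loose, upright, about 70 g. 102 mm tall: round body 32 mm in diameter from the foot to 70 mm up, then neck and cap 24 mm wide to 77 mm, then the bulb 13 mm wide to the top. Origin at the centre of its underside, z up; the yaw does not matter.
- wide_stand: The wide round wooden stand with a raised rim and a cork floor; fixed to the worktop. Outside diameter 98 mm, inside diameter 86 mm, floor 5 mm and rim 12 mm above the worktop. Origin at the centre of its underside, z up. Holds the stack of the two pots.
- small_stand_1: Small round wooden stand with a raised rim and a cork floor, one of two alike; fixed to the worktop. Outside diameter 66 mm, inside diameter 54 mm, floor 5 mm and rim 12 mm above the worktop. Origin at the centre of its underside, z up. Holds one dropper bottle.
- small_stand_2: Small round wooden stand with a raised rim and a cork floor, one of two alike; fixed to the worktop. Outside diameter 66 mm, inside diameter 54 mm, floor 5 mm and rim 12 mm above the worktop. Origin at the centre of its underside, z up. Holds one dropper bottle.
- salt_shaker: Bystander: salt shaker with a clear body and grey domed top, 44 mm in diameter, 90 mm tall, loose, standing among the containers. Origin at the centre of its underside. Leave alone.
- pepper_mill: Bystander: wooden pepper mill, 58 mm in diameter, 170 mm tall, loose, standing behind the containers. Origin at the centre of its underside. Leave alone.
Not all that is in view belongs to the job. What is shaped like the dropper_a but red is not meant.

How it is judged:
At the end, for the whole second after the job is handed in: Each small stand holds one dropper bottle, the wide stand the wider pot, flat on the floor inside the rim; the narrower pot stands on the wider one's lid; each centred within 12 mm, upright within 0.1 rad, released, at rest; salt shaker and pepper mill within 20 mm of their start (horizontal distance between pellet_pot and wide_stand below 0.012 m and z of pellet_pot in the frame of wide_stand between 0.002 and 0.008 m and horizontal distance between flake_pot and pellet_pot below 0.012 m and z of flake_pot in the frame of pellet_pot between 0.059 and 0.065 m and ((horizontal distance between dropper_a and small_stand_1 below 0.012 m and z of dropper_a in the frame of small_stand_1 between 0.002 and 0.008 m and horizontal distance between dropper_b and small_stand_2 below 0.012 m and z of dropper_b in the frame of small_stand_2 between 0.002 and 0.008 m) or (horizontal distance between dropper_b and small_stand_1 below 0.012 m and z of dropper_b in the frame of small_stand_1 between 0.002 and 0.008 m and horizontal distance between dropper_a and small_stand_2 below 0.012 m and z of dropper_a in the frame of small_stand_2 between 0.002 and 0.008 m)) and angle between each of pellet_pot, flake_pot, dropper_a, dropper_b's own z axis and vertical below 0.1 rad and linear speed of each of pellet_pot, flake_pot, dropper_a, dropper_b below 0.02 m/s and angular speed of each of pellet_pot, flake_pot, dropper_a, dropper_b below 0.2 rad/s and distance of each of salt_shaker, pepper_mill from where it was at the start of the episode below 0.02 m); the robot touches nothing.
It fails at once if the salt shaker is shifted by more than 20 mm or tipped (distance of salt_shaker from where it was at the start of the episode above 0.02 m or angle between salt_shaker's own z axis and vertical above 0.25 rad).
It fails at once if the pepper mill is shifted by more than 20 mm or tipped (distance of pepper_mill from where it was at the start of the episode above 0.02 m or angle between pepper_mill's own z axis and vertical above 0.25 rad).
It also fails if it takes over 109 s, if anything falls off the work surface, if the arm or the gripper's body presses on something with over 40 N, if the wrist force passes 120 N, or if a joint passes its speed limit or range.

## Working session

There is one attempt and no reset: what is moved stays moved. The work goes in short steps, Python scripts to look and compute and a shell command to move; the robot and the scene stay as the last step left them, time stands still between calls to the robot, and variables do not carry over. Pictures are saved under pics/ and viewed, at most 14 in all, crops included, and the job is handed in when it is done.

```bash
mkdir -p pics; ls
python3 - <<'E'
from cell import r
import cv2,numpy as np
for n in("top","side"):
    c=r.camera(n); cv2.imwrite(f"pics/{n}0.png",c["img"][:,:,::-1]); np.savez(f"{n}0.npz",**{k:c[k] for k in c})
    print(n,c["K"].round(1).tolist(),c["k1"],c["R"].round(3).tolist(),c["t"],"cam at",-c["R"].T@c["t"])
print(r.state(),r.pinch_z)
E
```

```text
pics
top [[428.6, 0.0, 308.5], [0.0, 428.6, 202.2], [0.0, 0.0, 1.0]] -0.06204380304073188 [[-0.022, -1.0, -0.008], [-0.982, 0.023, -0.187], [0.188, 0.003, -0.982]] [0.1084119  0.5686599  1.27284706] cam at [0.32219104 0.09085905 1.35764666]
side [[381.4, 0.0, 321.4], [0.0, 381.4, 197.9], [0.0, 0.0, 1.0]] 0.0219397150930968 [[0.87, -0.493, -0.003], [-0.321, -0.561, -0.763], [0.374, 0.665, -0.646]] [-0.45889634  0.25399837  0.77979473] cam at [ 0.18870096 -0.60246943  0.69613459]
{'time': 0.1, 'joints': array([ 1.12733043e+00,  3.08908441e-01,  1.63507853e+00, -9.92611386e-06,
        1.19970334e+00, -6.97109295e-02]), 'qvel': array([-0.00087076, -0.00178511, -0.00243118,  0.00153054,  0.00213794,
       -0.00100662]), 'joint_torque': array([-2.30113828e-04, -4.16410196e+01, -2.77645218e+01, -1.63696031e-04,
        3.99954821e-03, -1.07110932e-05]), 'ee_pos': array([0.22790562, 0.58115416, 0.23015865]), 'orientation': array([ 1.85789778e-01,  9.82588957e-01, -1.01566686e-03, -2.61702541e-04]), 'contact_force': array([-0.21760072,  0.40628042,  0.88669046]), 'moment': array([ 0.00833753, -0.01090964,  0.03258959]), 'grip_force': 0.0, 'finger_gap': 0.08544361253640398} 0.0187
```

View pics/top0.png

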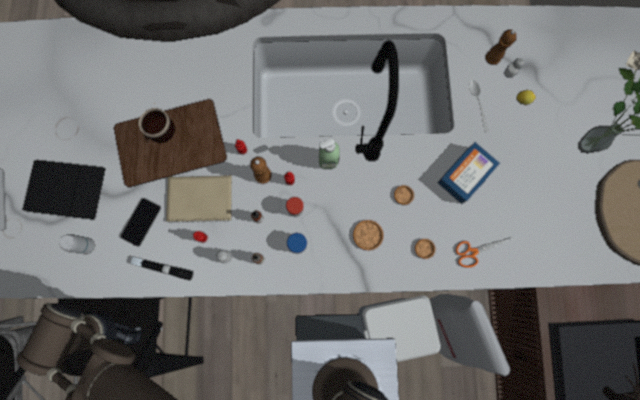

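View pics/side0.png

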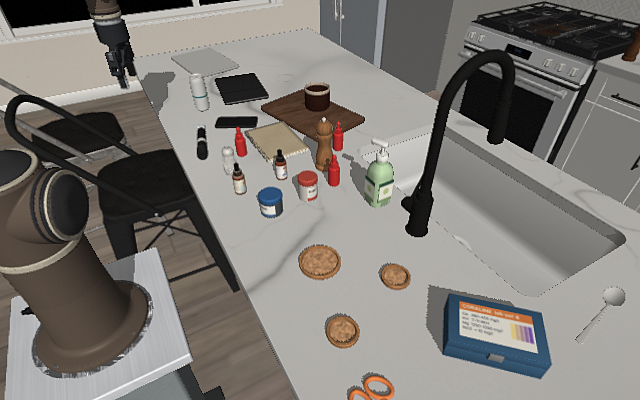

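Top view: the amber bottles are at (257,216) and (257,258), with black bulbs. The red look-alikes at (241,147), (289,178) and (200,237) don't fit because they aren't amber. The red lid is at (294,206), the blue lid at (297,243), and the stands at (367,235), (402,195) and (424,248). The salt shaker is at (223,256) and the mill at (260,170). I'll confirm in an enlarged crop and measure.

```bash
cat > h.py <<'E'
import numpy as np,cv2
def und(c,uv):
    D=np.array([c["k1"],0,0,0]); return cv2.undistortPoints(np.array(uv,float).reshape(-1,1,2),c["K"],D).reshape(-1,2)
def plane(c,uv,z):
    n=und(c,uv); d=np.c_[n,np.ones(len(n))]@c["R"]; o=-c["R"].T@c["t"]
    return o+d*((z-o[2])/d[:,2])[:,None]
def cloud(c):
    h,w=c["depth"].shape; v,u=np.mgrid[:h,:w]
    n=und(c,np.c_[u.ravel(),v.ravel()]); dep=c["depth"].ravel().astype(float)
    return ((np.c_[n,np.ones(len(n))]*dep[:,None]-c["t"])@c["R"]).reshape(h,w,3)
def blob(c,mask,x0,x1,y0,y1):
    m=np.zeros_like(mask,np.uint8); m[y0:y1,x0:x1]=mask[y0:y1,x0:x1]
    n,l,s,ce=cv2.connectedComponentsWithStats(m); i=1+np.argmax(s[1:,4]); return ce[i],s[i]
E
python3 - <<'E'
import numpy as np,cv2
from h import *
for name in("top","side"):
    c=dict(np.load(name+"0.npz")); P=cloud(c); hsv=cv2.cvtColor(c["img"],cv2.COLOR_RGB2HSV); H,S,V=cv2.split(hsv)
    valid=c["depth"]>0
    if name=="top":
        cv2.imwrite("pics/crop.png",cv2.resize(c["img"][135:275,190:300,::-1],None,fx=5,fy=4,interpolation=cv2.INTER_CUBIC)[:560])
        m=valid&(P[:,:,2]>0.03)&(P[:,:,0]<.75)
        blobs={}
        for nm,b,mk,z in [("blue",(280,315,228,258),(H>95)&(H<130)&(S>120),.062),("red",(282,308,192,220),((H<8)|(H>172))&(S>100),.075)]:
            ce,s=blob(c,mk,*b); print(nm,ce.round(1),s,plane(c,[ce],z).round(4))
        for nm,b in [("w",(345,392,212,258)),("s1",(385,420,178,212)),("s2",(408,442,232,265))]:
            mk=(H<25)&(S>60); ce,s=blob(c,mk,*b); print(nm,ce.round(1),s,plane(c,[ce],.010).round(4))
    # height clusters
    m=(valid&(P[:,:,2]>0.02)&(P[:,:,0]>.2)&(P[:,:,0]<.75)&(P[:,:,1]>-.35)&(P[:,:,1]<.5)).astype(np.uint8)
    n,l,s,ce=cv2.connectedComponentsWithStats(m)
    for i in range(1,n):
        if s[i,4]>15:
            q=P[l==i]; t=q[q[:,2]>q[:,2].max()-.012]; print(name,ce[i].round(),s[i,4],"z",q[:,2].max().round(3),"mid",((q.min(0)+q.max(0))/2).round(3),"ext",np.ptp(q,axis=0).round(3),"topc",t.mean(0).round(3))
E
```

```text
blue [296.3 242.5] [287 234  19  18 281] [[0.4461 0.1351 0.062 ]]
red [294.2 205.5] [286 197  17  18 231] [[0.5577 0.1392 0.075 ]]
w [367.5 234.6] [353 220  30  30 720] [[ 0.4707 -0.0885  0.01  ]]
s1 [403.4 194.6] [394 185  20  20 305] [[ 0.5969 -0.2101  0.01  ]]
s2 [424.5 248.4] [415 239  20  20 318] [[ 0.4228 -0.2661  0.01  ]]
top [164.  17.] 6603 z 1.011 mid [0.585 0.233 0.99 ] ext [0.053 0.232 0.04 ] topc [0.581 0.232 1.003]
top [378. 134.] 770 z 0.4 mid [ 0.732 -0.096  0.21 ] ext [0.035 0.082 0.379] topc [ 0.747 -0.115  0.392]
top [329. 154.] 525 z 0.194 mid [0.715 0.03  0.107] ext [0.055 0.063 0.174] topc [0.715 0.04  0.189]
top [240. 150.] 35 z 0.073 mid [0.748 0.312 0.047] ext [0.005 0.02  0.053] topc [0.749 0.306 0.067]
top [260. 169.] 376 z 0.171 mid [0.67  0.243 0.095] ext [0.049 0.052 0.151] topc [0.672 0.242 0.164]
top [446. 180.] 131 z 0.061 mid [ 0.636 -0.336  0.041] ext [0.055 0.028 0.04 ] topc [ 0.636 -0.34   0.054]
top [289. 178.] 115 z 0.1 mid [0.652 0.155 0.06 ] ext [0.033 0.031 0.08 ] topc [0.653 0.155 0.097]
top [294. 206.] 280 z 0.082 mid [0.558 0.139 0.051] ex
[... 1187 characters left out ...]
98 z 0.193 mid [0.718 0.027 0.107] ext [0.061 0.063 0.173] topc [0.714 0.035 0.189]
side [202. 150.] 98 z 0.037 mid [0.363 0.48  0.029] ext [0.041 0.039 0.017] topc [0.362 0.479 0.032]
side [233. 168.] 540 z 0.104 mid [0.41  0.302 0.062] ext [0.044 0.13  0.084] topc [0.405 0.261 0.098]
side [280. 163.] 236 z 0.103 mid [0.535 0.253 0.062] ext [0.033 0.028 0.083] topc [0.534 0.255 0.097]
side [307. 183.] 471 z 0.079 mid [0.561 0.137 0.05 ] ext [0.055 0.055 0.059] topc [0.559 0.133 0.075]
side [270. 199.] 547 z 0.066 mid [0.448 0.132 0.043] ext [0.061 0.062 0.046] topc [0.446 0.129 0.062]
side [452. 301.] 196 z 0.057 mid [ 0.636 -0.337  0.041] ext [0.051 0.025 0.034] topc [ 0.635 -0.341  0.054]
```

View pics/crop.png

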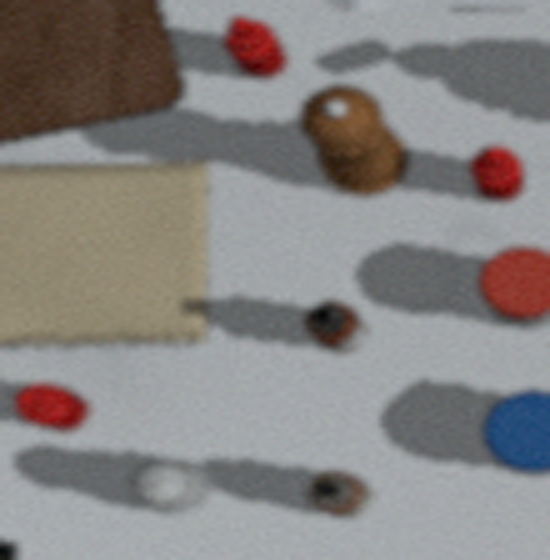

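The crop confirms the black-capped amber bottles at top-view pixels (257,216) and (257,258); the red ones are plain red decoys. First I turn the tool so that its y lies along world y.

```bash
python3 -m pendant '[{"linear":[0,0,0],"angular":[0,0,-0.93]},{"linear":[0,0,0],"angular":[0,0,-0.93]},{"linear":[0,0,0],"angular":[0,0,-0.93]},{"linear":[0,0,0],"angular":[0,0,-0.93]},{"linear":[0,0,0],"angular":[0,0,-0.93]},{"linear":[0,0,0],"angular":[0,0,0]},{"linear":[0,0,0],"angular":[0,0,0]}]' 1 40
cat > s.py <<'E'
import sys
from cell import r
from scipy.spatial.transform import Rotation as Ro
s=r.state(); R=Ro.from_quat(s["orientation"]).as_matrix()
print("t",round(s["time"],2),"pos",s["ee_pos"].round(4),"xt",R[:,0].round(3),"yt",R[:,1].round(3),"gap",round(s["finger_gap"],4),"grip",s["grip_force"],"F",s["contact_force"].round(1))
if len(sys.argv)>1: print("units to target",((R.T@([float(a) for a in sys.argv[1:4]]-s["ee_pos"]))/.02).round(2))
E
python3 s.py .403 .257 .2
```

```text
time: 0.68
ee_pos: [0.2281, 0.5815, 0.2307]
orientation: [0.002, 1.0, -0.0, -0.0]
contact_force: [-0.4, -0.6, -0.0]
finger_gap: 0.0857
grip_force: 0.0
t 0.68 pos [0.2281 0.5815 0.2307] xt [-1.     0.004  0.   ] yt [ 0.004  1.    -0.001] gap 0.0857 grip 0.0 F [-0.4 -0.6 -0. ]
units to target [ -8.81 -16.19   1.55]
```

```bash
python3 -m pendant '[{"linear":[-0.52,-0.95,0.09],"angular":[0,0,0]},{"linear":[-0.52,-0.95,0.09],"angular":[0,0,0]},{"linear":[-0.52,-0.95,0.09],"angular":[0,0,0]},{"linear":[-0.52,-0.95,0.09],"angular":[0,0,0]},{"linear":[-0.52,-0.95,0.09],"angular":[0,0,0]},{"linear":[-0.52,-0.95,0.09],"angular":[0,0,0]},{"linear":[-0.52,-0.95,0.09],"angular":[0,0,0]},{"linear":[-0.52,-0.95,0.09],"angular":[0,0,0]},{"linear":[-0.52,-0.95,0.09],"angular":[0,0,0]},{"linear":[-0.52,-0.95,0.09],"angular":[0,0,0]},{"linear":[-0.52,-0.95,0.09],"angular":[0,0,0]},{"linear":[-0.52,-0.95,0.09],"angular":[0,0,0]},{"linear":[-0.52,-0.95,0.09],"angular":[0,0,0]},{"linear":[-0.52,-0.95,0.09],"angular":[0,0,0]},{"linear":[-0.52,-0.95,0.09],"angular":[0,0,0]},{"linear":[-0.52,-0.95,0.09],"angular":[0,0,0]},{"linear":[-0.52,-0.95,0.09],"angular":[0,0,0]},{"linear":[0,0,0],"angular":[0,0,0]},{"linear":[0,0,0],"angular":[0,0,0]}]'
python3 s.py .403 .257 .037
```

```text
time: 2.27
ee_pos: [0.4046, 0.2579, 0.2005]
orientation: [0.003, 1.0, 0.0, -0.0]
contact_force: [-0.5, -0.1, 0.6]
finger_gap: 0.0851
grip_force: 0.0
t 2.27 pos [0.4046 0.2579 0.2005] xt [-1.     0.006  0.001] yt [0.006 1.    0.   ] gap 0.0851 grip 0.0 F [-0.5 -0.1  0.6]
units to target [ 0.08 -0.05  8.18]
```

```bash
python3 -m pendant '[{"linear":[0.08,-0.05,0.8],"angular":[0,0,0]},{"linear":[0,0,0.9],"angular":[0,0,0]},{"linear":[0,0,0.9],"angular":[0,0,0]},{"linear":[0,0,0.9],"angular":[0,0,0]},{"linear":[0,0,0.9],"angular":[0,0,0]},{"linear":[0,0,0.9],"angular":[0,0,0]},{"linear":[0,0,0.9],"angular":[0,0,0]},{"linear":[0,0,0.9],"angular":[0,0,0]},{"linear":[0,0,0.6],"angular":[0,0,0]},{"linear":[0,0,0.4],"angular":[0,0,0]},{"linear":[0,0,0],"angular":[0,0,0]},{"linear":[0,0,0],"angular":[0,0,0]}]'
python3 -m pendant '[{"linear":[0,0,0],"angular":[0,0,0]},{"linear":[0,0,0],"angular":[0,0,0]},{"linear":[0,0,0],"angular":[0,0,0]},{"linear":[0,0,0],"angular":[0,0,0]},{"linear":[0,0,0],"angular":[0,0,0]},{"linear":[0,0,0],"angular":[0,0,0]},{"linear":[0,0,0],"angular":[0,0,0]},{"linear":[0,0,0],"angular":[0,0,0]},{"linear":[0,0,0],"angular":[0,0,0]},{"linear":[0,0,0],"angular":[0,0,0]}]' -1 35
python3 s.py .4228 -.266 .2
```

```text
time: 3.27
ee_pos: [0.4025, 0.2581, 0.0386]
orientation: [0.001, 1.0, -0.0, -0.0]
contact_force: [0.0, 0.2, -0.0]
finger_gap: 0.0851
grip_force: 0.0
time: 4.1
ee_pos: [0.4035, 0.2576, 0.0394]
orientation: [0.001, 1.0, 0.0, 0.0]
contact_force: [-1.1, -1.7, 6.8]
finger_gap: 0.0308
grip_force: 35.2
t 4.1 pos [0.4035 0.2576 0.0394] xt [-1.     0.002 -0.001] yt [0.002 1.    0.   ] gap 0.0308 grip 35.16762200393714 F [-1.1 -1.7  6.8]
units to target [ -1.02 -26.18  -8.03]
```

```bash
python3 -m pendant '[{"linear":[0,0,-0.4],"angular":[0,0,0]},{"linear":[0,0,-0.8],"angular":[0,0,0]},{"linear":[0,0,-1],"angular":[0,0,0]},{"linear":[0,0,-1],"angular":[0,0,0]},{"linear":[0,0,-1],"angular":[0,0,0]},{"linear":[0,0,-1],"angular":[0,0,0]},{"linear":[0,-0.5,-1],"angular":[0,0,0]},{"linear":[0,-0.9,-0.8],"angular":[0,0,0]},{"linear":[0,-0.9,0],"angular":[0,0,0]},{"linear":[0,-0.9,0],"angular":[0,0,0]},{"linear":[0,-0.9,0],"angular":[0,0,0]},{"linear":[0,-0.9,0],"angular":[0,0,0]},{"linear":[0,-0.9,0],"angular":[0,0,0]},{"linear":[0,-0.9,0],"angular":[0,0,0]},{"linear":[0,-0.9,0],"angular":[0,0,0]},{"linear":[0,-0.9,0],"angular":[0,0,0]},{"linear":[0,-0.9,0],"angular":[0,0,0]},{"linear":[0,-0.9,0],"angular":[0,0,0]},{"linear":[0,-0.9,0],"angular":[0,0,0]}]'
python3 s.py .4228 -.266 .2
```

```text
time: 5.68
ee_pos: [0.4019, 0.0308, 0.1786]
orientation: [0.001, 1.0, 0.0, -0.0]
contact_force: [0.8, -0.3, -0.9]
finger_gap: 0.0309
grip_force: 34.9
t 5.68 pos [0.4019 0.0308 0.1786] xt [-1.     0.002  0.   ] yt [0.002 1.    0.   ] gap 0.0309 grip 34.86955065687653 F [ 0.8 -0.3 -0.9]
units to target [ -1.08 -14.84  -1.08]
```

```bash
python3 -m pendant '[{"linear":[-0.06,-0.9,0],"angular":[0,0,0]},{"linear":[-0.06,-0.9,0],"angular":[0,0,0]},{"linear":[-0.06,-0.9,0],"angular":[0,0,0]},{"linear":[-0.06,-0.9,0],"angular":[0,0,0]},{"linear":[-0.06,-0.9,0],"angular":[0,0,0]},{"linear":[-0.06,-0.9,0],"angular":[0,0,0]},{"linear":[-0.06,-0.9,0],"angular":[0,0,0]},{"linear":[-0.06,-0.9,0],"angular":[0,0,0]},{"linear":[-0.06,-0.9,0],"angular":[0,0,0]},{"linear":[-0.06,-0.9,0],"angular":[0,0,0]},{"linear":[-0.06,-0.9,0],"angular":[0,0,0]},{"linear":[-0.06,-0.9,0],"angular":[0,0,0]},{"linear":[-0.06,-0.9,0],"angular":[0,0,0]},{"linear":[-0.06,-0.9,0],"angular":[0,0,0]},{"linear":[-0.06,-0.9,0],"angular":[0,0,0]},{"linear":[-0.06,-0.9,0],"angular":[0,0,0]},{"linear":[-0.06,-0.4,0],"angular":[0,0,0]},{"linear":[0,0,0],"angular":[0,0,0]},{"linear":[0,0,0],"angular":[0,0,0]}]'
python3 s.py .4228 -.266 .045
python3 - <<'E'
from cell import r
import numpy as np,cv2
from h import *
for n in("top","side"):
    c=r.camera(n); P=cloud(c); s=r.state()["ee_pos"]
    H,S,V=cv2.split(cv2.cvtColor(c["img"],cv2.COLOR_RGB2HSV))
    for nm,q in [("s1",(.597,-.210)),("s2",(.4228,-.266)),("w",(.4707,-.0885))]:
        d=np.hypot(P[:,:,0]-q[0],P[:,:,1]-q[1]); m=(d<.06)&(P[:,:,2]<.03)&(P[:,:,2]>-.01)&(H<25)&(S>60); 
        v,u=np.nonzero(m)
        if len(u)>50:
            (cx,cy),rad=cv2.minEnclosingCircle(plane(c,np.c_[u,v],.011)[:,:2].astype(np.float32)); print(n,nm,len(u),round(cx,4),round(cy,4),round(rad,4))
    d=np.hypot(P[:,:,0]-s[0],P[:,:,1]-s[1]); m=(d<.035)&(P[:,:,2]<s[2])&(P[:,:,2]>s[2]-.06); q=P[m]
    if len(q): print(n,"held",len(q),q.min(0).round(3),q.max(0).round(3))
    if n=="side": cv2.imwrite("pics/side1.png",c["img"][:,:,::-1])
E
```

```text
time: 7.27
ee_pos: [0.422, -0.264, 0.1784]
orientation: [0.001, 1.0, 0.001, -0.0]
contact_force: [0.3, 0.5, -1.7]
finger_gap: 0.0306
grip_force: 34.9
t 7.27 pos [ 0.422  -0.264   0.1784] xt [-1.     0.003  0.001] yt [0.003 1.    0.001] gap 0.0306 grip 34.88755589991342 F [ 0.3  0.5 -1.7]
units to target [-0.05 -0.11  6.67]
top s1 303 0.5971 -0.2104 0.0322
top s2 253 0.4221 -0.2656 0.0317
top w 714 0.4705 -0.0886 0.0483
top held 16 [ 0.406 -0.267  0.14 ] [ 0.416 -0.25   0.175]
side s1 609 0.5943 -0.2139 0.0358
side s2 858 0.4222 -0.2704 0.0352
side w 992 0.4693 -0.093 0.052
side held 238 [ 0.405 -0.283  0.139] [ 0.434 -0.26   0.178]
```

View pics/side1.png

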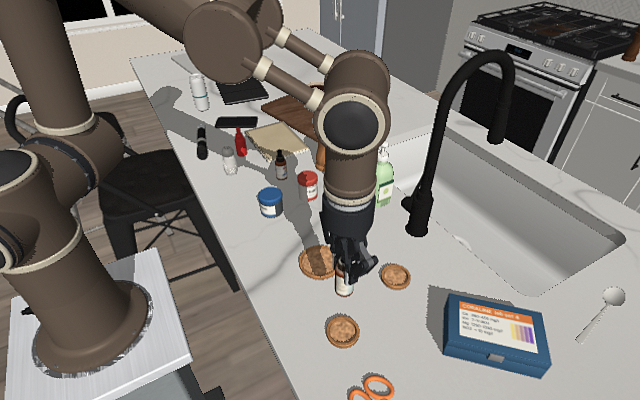

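Side view: the bottle hangs upright in the gripper at about (343,280), and stand 2 below is at (342,330). I lower it.

```bash
python3 -m pendant '[{"linear":[-0.03,-0.1,0.5],"angular":[0,0,0]},{"linear":[0,0,0.9],"angular":[0,0,0]},{"linear":[0,0,0.9],"angular":[0,0,0]},{"linear":[0,0,0.9],"angular":[0,0,0]},{"linear":[0,0,0.9],"angular":[0,0,0]},{"linear":[0,0,0.9],"angular":[0,0,0]},{"linear":[0,0,0.7],"angular":[0,0,0]},{"linear":[0,0,0.4],"angular":[0,0,0]},{"linear":[0,0,0.25],"angular":[0,0,0]},{"linear":[0,0,0.2],"angular":[0,0,0]},{"linear":[0,0,0],"angular":[0,0,0]},{"linear":[0,0,0],"angular":[0,0,0]}]'
python3 s.py .4228 -.266 .045
```

```text
time: 8.37
ee_pos: [0.4234, -0.2667, 0.0481]
orientation: [0.001, 1.0, -0.0, 0.0]
contact_force: [0.1, 0.9, -1.5]
finger_gap: 0.031
grip_force: 34.9
t 8.37 pos [ 0.4234 -0.2667  0.0481] xt [-1.     0.002 -0.001] yt [ 0.002  1.    -0.001] gap 0.031 grip 34.8790809235652 F [ 0.1  0.9 -1.5]
units to target [0.03 0.04 0.16]
```

```bash
python3 -m pendant '[{"linear":[0,0,0.08],"angular":[0,0,0]},{"linear":[0,0,0.07],"angular":[0,0,0]},{"linear":[0,0,0],"angular":[0,0,0]},{"linear":[0,0,0],"angular":[0,0,0]}]'
python3 s.py
```

```text
time: 8.7
ee_pos: [0.4231, -0.2666, 0.0449]
orientation: [0.001, 1.0, -0.0, 0.0]
contact_force: [0.8, -0.7, -0.2]
finger_gap: 0.0305
grip_force: 34.9
t 8.7 pos [ 0.4231 -0.2666  0.0449] xt [-1.     0.002 -0.   ] yt [ 0.002  1.    -0.   ] gap 0.0305 grip 34.883877988904715 F [ 0.8 -0.7 -0.2]
```

```bash
python3 -m pendant '[{"linear":[0,0,0.02],"angular":[0,0,0]},{"linear":[0,0,0],"angular":[0,0,0]},{"linear":[0,0,0],"angular":[0,0,0]},{"linear":[0,0,0],"angular":[0,0,0]},{"linear":[0,0,0],"angular":[0,0,0]},{"linear":[0,0,-0.5],"angular":[0,0,0]},{"linear":[0,0,-1],"angular":[0,0,0]},{"linear":[0,0,-1],"angular":[0,0,0]},{"linear":[0,0,-1],"angular":[0,0,0]},{"linear":[0,0,-1],"angular":[0,0,0]},{"linear":[0,0,-1],"angular":[0,0,0]},{"linear":[0,0,-1],"angular":[0,0,0]},{"linear":[0,0,-1],"angular":[0,0,0]},{"linear":[-0.2,1,-0.3],"angular":[0,0,0]},{"linear":[-0.2,1,0],"angular":[0,0,0]},{"linear":[-0.2,1,0],"angular":[0,0,0]},{"linear":[-0.2,1,0],"angular":[0,0,0]},{"linear":[-0.2,1,0],"angular":[0,0,0]},{"linear":[-0.2,1,0],"angular":[0,0,0]},{"linear":[-0.2,1,0],"angular":[0,0,0]}]' 1
python3 s.py .533 .257 .2
```

```text
time: 10.37
ee_pos: [0.4513, -0.1256, 0.2011]
orientation: [0.001, 1.0, -0.0, 0.0]
contact_force: [0.3, 0.1, -0.7]
finger_gap: 0.0853
grip_force: 0.0
t 10.37 pos [ 0.4513 -0.1256  0.2011] xt [-1.     0.002 -0.001] yt [ 0.002  1.    -0.   ] gap 0.0853 grip 0.0 F [ 0.3  0.1 -0.7]
units to target [-4.05 19.14  0.05]
```

```bash
python3 -m pendant '[{"linear":[-0.2,1,0],"angular":[0,0,0]},{"linear":[-0.2,1,0],"angular":[0,0,0]},{"linear":[-0.2,1,0],"angular":[0,0,0]},{"linear":[-0.2,1,0],"angular":[0,0,0]},{"linear":[-0.2,1,0],"angular":[0,0,0]},{"linear":[-0.2,1,0],"angular":[0,0,0]},{"linear":[-0.2,1,0],"angular":[0,0,0]},{"linear":[-0.2,1,0],"angular":[0,0,0]},{"linear":[-0.2,1,0],"angular":[0,0,0]},{"linear":[-0.2,1,0],"angular":[0,0,0]},{"linear":[-0.2,1,0],"angular":[0,0,0]},{"linear":[-0.2,1,0],"angular":[0,0,0]},{"linear":[-0.2,1,0],"angular":[0,0,0]},{"linear":[-0.2,1,0],"angular":[0,0,0]},{"linear":[-0.2,1,0],"angular":[0,0,0]},{"linear":[-0.2,1,0],"angular":[0,0,0]},{"linear":[-0.2,1,0],"angular":[0,0,0]},{"linear":[-0.2,1,0],"angular":[0,0,0]},{"linear":[-0.2,1,0],"angular":[0,0,0]},{"linear":[0,0,0],"angular":[0,0,0]}]'
python3 s.py .533 .257 .039
python3 - <<'E'
from cell import r
from h import *
c=r.camera("side"); P=cloud(c)
for nm,q in [("amber1",(.533,.257)),("placed",(.4228,-.266))]:
    m=(np.hypot(P[:,:,0]-q[0],P[:,:,1]-q[1])<.03)&(P[:,:,2]>.02)&(P[:,:,2]<.12); p=P[m]; print(nm,len(p),p.min(0).round(3),p.max(0).round(3),"top",p[p[:,2]>.085].mean(0).round(3))
E
```

```text
time: 12.03
ee_pos: [0.5286, 0.2566, 0.2014]
orientation: [-0.0, 1.0, 0.001, 0.001]
contact_force: [-0.3, -0.5, 0.8]
finger_gap: 0.0854
grip_force: 0.0
t 12.03 pos [0.5286 0.2566 0.2014] xt [-1.    -0.001 -0.002] yt [-0.001  1.     0.003] gap 0.0854 grip 0.0 F [-0.3 -0.5  0.8]
units to target [-0.2   0.    8.12]
amber1 237 [0.518 0.238 0.02 ] [0.551 0.266 0.103] top [0.534 0.254 0.094]
placed 489 [ 0.406 -0.287  0.02 ] [ 0.439 -0.255  0.107] top [ 0.421 -0.272  0.098]
```

```bash
python3 -m pendant '[{"linear":[-0.2,0,0.6],"angular":[0,0,0]},{"linear":[0,0,0.9],"angular":[0,0,0]},{"linear":[0,0,0.9],"angular":[0,0,0]},{"linear":[0,0,0.9],"angular":[0,0,0]},{"linear":[0,0,0.9],"angular":[0,0,0]},{"linear":[0,0,0.9],"angular":[0,0,0]},{"linear":[0,0,0.9],"angular":[0,0,0]},{"linear":[0,0,0.9],"angular":[0,0,0]},{"linear":[0,0,0.7],"angular":[0,0,0]},{"linear":[0,0,0.5],"angular":[0,0,0]},{"linear":[0,0,0],"angular":[0,0,0]},{"linear":[0,0,0],"angular":[0,0,0]}]'
python3 -m pendant '[{"linear":[0,0,0],"angular":[0,0,0]},{"linear":[0,0,0],"angular":[0,0,0]},{"linear":[0,0,0],"angular":[0,0,0]},{"linear":[0,0,0],"angular":[0,0,0]},{"linear":[0,0,0],"angular":[0,0,0]},{"linear":[0,0,0],"angular":[0,0,0]},{"linear":[0,0,0],"angular":[0,0,0]},{"linear":[0,0,0],"angular":[0,0,0]},{"linear":[0,0,0],"angular":[0,0,0]},{"linear":[0,0,0],"angular":[0,0,0]}]' -1 35
python3 s.py .597 -.210 .2
```

```text
time: 13.08
ee_pos: [0.5313, 0.2523, 0.0376]
orientation: [0.001, 1.0, -0.0, -0.001]
contact_force: [-0.0, 0.4, -0.0]
finger_gap: 0.0852
grip_force: 0.0
time: 13.92
ee_pos: [0.5328, 0.2539, 0.0393]
orientation: [0.001, 1.0, 0.001, 0.001]
contact_force: [-0.6, 1.0, 5.4]
finger_gap: 0.0316
grip_force: 34.2
t 13.92 pos [0.5328 0.2539 0.0393] xt [-1.     0.002 -0.002] yt [0.002 1.    0.001] gap 0.0316 grip 34.21397717669606 F [-0.6  1.   5.4]
units to target [ -3.27 -23.18  -8.05]
```

```bash
python3 -m pendant '[{"linear":[0,0,-0.4],"angular":[0,0,0]},{"linear":[0,0,-0.8],"angular":[0,0,0]},{"linear":[0,0,-1],"angular":[0,0,0]},{"linear":[0,0,-1],"angular":[0,0,0]},{"linear":[0,0,-1],"angular":[0,0,0]},{"linear":[0,0,-1],"angular":[0,0,0]},{"linear":[0,-0.5,-1],"angular":[0,0,0]},{"linear":[0,-0.9,-0.8],"angular":[0,0,0]},{"linear":[0,-0.9,0],"angular":[0,0,0]},{"linear":[0,-0.9,0],"angular":[0,0,0]},{"linear":[0,-0.9,0],"angular":[0,0,0]},{"linear":[0,-0.9,0],"angular":[0,0,0]},{"linear":[0,-0.9,0],"angular":[0,0,0]},{"linear":[0,-0.9,0],"angular":[0,0,0]},{"linear":[0,-0.9,0],"angular":[0,0,0]},{"linear":[0,-0.9,0],"angular":[0,0,0]},{"linear":[0,-0.9,0],"angular":[0,0,0]},{"linear":[0,-0.9,0],"angular":[0,0,0]},{"linear":[0,-0.9,0],"angular":[0,0,0]}]'
python3 s.py .597 -.210 .2
```

```text
time: 15.5
ee_pos: [0.5303, 0.0262, 0.1777]
orientation: [0.001, 1.0, -0.0, -0.001]
contact_force: [0.2, 0.2, -1.1]
finger_gap: 0.0313
grip_force: 34.2
t 15.5 pos [0.5303 0.0262 0.1777] xt [-1.     0.002  0.002] yt [ 0.002  1.    -0.   ] gap 0.0313 grip 34.199819091008976 F [ 0.2  0.2 -1.1]
units to target [ -3.35 -11.81  -1.12]
```

```bash
python3 -m pendant '[{"linear":[-0.25,-0.9,0],"angular":[0,0,0]},{"linear":[-0.25,-0.9,0],"angular":[0,0,0]},{"linear":[-0.25,-0.9,0],"angular":[0,0,0]},{"linear":[-0.25,-0.9,0],"angular":[0,0,0]},{"linear":[-0.25,-0.9,0],"angular":[0,0,0]},{"linear":[-0.25,-0.9,0],"angular":[0,0,0]},{"linear":[-0.25,-0.9,0],"angular":[0,0,0]},{"linear":[-0.25,-0.9,0],"angular":[0,0,0]},{"linear":[-0.25,-0.9,0],"angular":[0,0,0]},{"linear":[-0.25,-0.9,0],"angular":[0,0,0]},{"linear":[-0.25,-0.9,0],"angular":[0,0,0]},{"linear":[-0.25,-0.9,0],"angular":[0,0,0]},{"linear":[-0.25,-0.9,0],"angular":[0,0,0]},{"linear":[0,0,0],"angular":[0,0,0]},{"linear":[0,0,0],"angular":[0,0,0]}]'
python3 s.py .597 -.210 .046
```

```text
time: 16.75
ee_pos: [0.5956, -0.2076, 0.1777]
orientation: [0.002, 1.0, 0.0, -0.001]
contact_force: [-0.3, 0.2, -0.8]
finger_gap: 0.0318
grip_force: 34.2
t 16.75 pos [ 0.5956 -0.2076  0.1777] xt [-1.     0.004  0.001] yt [0.004 1.    0.001] gap 0.0318 grip 34.22324486891739 F [-0.3  0.2 -0.8]
units to target [-0.08 -0.12  6.59]
```

```bash
python3 -m pendant '[{"linear":[-0.08,-0.12,0.5],"angular":[0,0,0]},{"linear":[0,0,0.9],"angular":[0,0,0]},{"linear":[0,0,0.9],"angular":[0,0,0]},{"linear":[0,0,0.9],"angular":[0,0,0]},{"linear":[0,0,0.9],"angular":[0,0,0]},{"linear":[0,0,0.9],"angular":[0,0,0]},{"linear":[0,0,0.7],"angular":[0,0,0]},{"linear":[0,0,0.4],"angular":[0,0,0]},{"linear":[0,0,0.25],"angular":[0,0,0]},{"linear":[0,0,0.2],"angular":[0,0,0]},{"linear":[0,0,0],"angular":[0,0,0]},{"linear":[0,0,0],"angular":[0,0,0]}]'
python3 s.py .597 -.210 .0447
```

```text
time: 17.75
ee_pos: [0.5982, -0.2094, 0.0479]
orientation: [0.001, 1.0, -0.0, 0.001]
contact_force: [1.1, -0.3, -1.1]
finger_gap: 0.0315
grip_force: 34.2
t 17.75 pos [ 0.5982 -0.2094  0.0479] xt [-1.     0.002 -0.001] yt [ 0.002  1.    -0.   ] gap 0.0315 grip 34.22754278406501 F [ 1.1 -0.3 -1.1]
units to target [ 0.06 -0.03  0.16]
```

```bash
python3 -m pendant '[{"linear":[0,0,0.08],"angular":[0,0,0]},{"linear":[0,0,0.08],"angular":[0,0,0]},{"linear":[0,0,0],"angular":[0,0,0]},{"linear":[0,0,0],"angular":[0,0,0]}]'
python3 -m pendant '[{"linear":[0,0,0],"angular":[0,0,0]},{"linear":[0,0,0],"angular":[0,0,0]},{"linear":[0,0,0],"angular":[0,0,0]},{"linear":[0,0,0],"angular":[0,0,0]},{"linear":[0,0,0],"angular":[0,0,0]},{"linear":[0,0,-0.5],"angular":[0,0,0]},{"linear":[0,0,-1],"angular":[0,0,0]},{"linear":[0,0,-1],"angular":[0,0,0]},{"linear":[0,0,-1],"angular":[0,0,0]},{"linear":[0,0,-1],"angular":[0,0,0]},{"linear":[0,0,-1],"angular":[0,0,0]},{"linear":[0,0,-1],"angular":[0,0,0]},{"linear":[0,0,-1],"angular":[0,0,0]},{"linear":[0.43,1,-0.3],"angular":[0,0,0]},{"linear":[0.43,1,0],"angular":[0,0,0]},{"linear":[0.43,1,0],"angular":[0,0,0]},{"linear":[0.43,1,0],"angular":[0,0,0]},{"linear":[0.43,1,0],"angular":[0,0,0]},{"linear":[0.43,1,0],"angular":[0,0,0]},{"linear":[0.43,1,0],"angular":[0,0,0]}]' 1
python3 s.py .446 .134 .2
```

```text
time: 18.08
ee_pos: [0.598, -0.2095, 0.0445]
orientation: [0.001, 1.0, -0.0, 0.0]
contact_force: [-0.8, 0.5, -1.2]
finger_gap: 0.0318
grip_force: 34.2
time: 19.75
ee_pos: [0.5373, -0.0682, 0.201]
orientation: [0.001, 1.0, -0.0, 0.0]
contact_force: [0.4, 0.8, -0.1]
finger_gap: 0.0853
grip_force: 0.0
t 19.75 pos [ 0.5373 -0.0682  0.201 ] xt [-1.     0.002 -0.001] yt [ 0.002  1.    -0.   ] gap 0.0853 grip 0.0 F [ 0.4  0.8 -0.1]
units to target [ 4.58 10.1   0.04]
```

```bash
python3 -m pendant '[{"linear":[0.45,1,0],"angular":[0,0,0]},{"linear":[0.45,1,0],"angular":[0,0,0]},{"linear":[0.45,1,0],"angular":[0,0,0]},{"linear":[0.45,1,0],"angular":[0,0,0]},{"linear":[0.45,1,0],"angular":[0,0,0]},{"linear":[0.45,1,0],"angular":[0,0,0]},{"linear":[0.45,1,0],"angular":[0,0,0]},{"linear":[0.45,1,0],"angular":[0,0,0]},{"linear":[0.45,1,0],"angular":[0,0,0]},{"linear":[0.45,1,0],"angular":[0,0,0]},{"linear":[0,0,0],"angular":[0,0,0]},{"linear":[0,0,0],"angular":[0,0,0]}]'
python3 s.py .4465 .1345 .024
python3 - <<'E'
from cell import r
from h import *
c=r.camera("side"); P=cloud(c)
for nm,q in [("s1",(.597,-.210)),("s2",(.4228,-.266))]:
    m=(np.hypot(P[:,:,0]-q[0],P[:,:,1]-q[1])<.03)&(P[:,:,2]>.02)&(P[:,:,2]<.12); p=P[m]; print(nm,len(p),p.min(0).round(3),p.max(0).round(3),"top",p[p[:,2]>.085].mean(0).round(3))
E
```

```text
time: 20.75
ee_pos: [0.4478, 0.1317, 0.2008]
orientation: [-0.0, 1.0, -0.0, 0.001]
contact_force: [0.5, 0.3, -0.6]
finger_gap: 0.0854
grip_force: 0.0
t 20.75 pos [0.4478 0.1317 0.2008] xt [-1.    -0.001 -0.001] yt [-0.001  1.    -0.   ] gap 0.0854 grip 0.0 F [ 0.5  0.3 -0.6]
units to target [0.08 0.14 8.84]
s1 421 [ 0.582 -0.223  0.02 ] [ 0.615 -0.19   0.108] top [ 0.598 -0.207  0.097]
s2 486 [ 0.406 -0.287  0.021] [ 0.439 -0.255  0.107] top [ 0.421 -0.272  0.098]
```

```bash
python3 -m pendant '[{"linear":[0.08,0.14,0.6],"angular":[0,0,0]},{"linear":[0,0,0.9],"angular":[0,0,0]},{"linear":[0,0,0.9],"angular":[0,0,0]},{"linear":[0,0,0.9],"angular":[0,0,0]},{"linear":[0,0,0.9],"angular":[0,0,0]},{"linear":[0,0,0.9],"angular":[0,0,0]},{"linear":[0,0,0.9],"angular":[0,0,0]},{"linear":[0,0,0.9],"angular":[0,0,0]},{"linear":[0,0,0.9],"angular":[0,0,0]},{"linear":[0,0,0.6],"angular":[0,0,0]},{"linear":[0,0,0.4],"angular":[0,0,0]},{"linear":[0,0,0],"angular":[0,0,0]},{"linear":[0,0,0],"angular":[0,0,0]}]'
python3 -m pendant '[{"linear":[0,0,0],"angular":[0,0,0]},{"linear":[0,0,0],"angular":[0,0,0]},{"linear":[0,0,0],"angular":[0,0,0]},{"linear":[0,0,0],"angular":[0,0,0]},{"linear":[0,0,0],"angular":[0,0,0]},{"linear":[0,0,0],"angular":[0,0,0]},{"linear":[0,0,0],"angular":[0,0,0]},{"linear":[0,0,0],"angular":[0,0,0]}]' -1 40
python3 s.py .4705 -.0885 .2
```

```text
time: 21.88
ee_pos: [0.4468, 0.1333, 0.0241]
orientation: [0.001, 1.0, -0.0, -0.0]
contact_force: [-0.4, -0.4, 0.3]
finger_gap: 0.0856
grip_force: 0.0
time: 22.55
ee_pos: [0.4479, 0.1341, 0.0254]
orientation: [0.001, 1.0, 0.0, 0.001]
contact_force: [-0.3, -1.2, 5.5]
finger_gap: 0.0627
grip_force: 44.2
t 22.55 pos [0.4479 0.1341 0.0254] xt [-1.     0.002 -0.003] yt [0.002 1.    0.   ] gap 0.0627 grip 44.20757174491882 F [-0.3 -1.2  5.5]
units to target [ -1.17 -11.12  -8.73]
```

```bash
python3 -m pendant '[{"linear":[0,0,-0.4],"angular":[0,0,0]},{"linear":[0,0,-0.8],"angular":[0,0,0]},{"linear":[0,0,-1],"angular":[0,0,0]},{"linear":[0,0,-1],"angular":[0,0,0]},{"linear":[0,-0.4,-0.8],"angular":[0,0,0]},{"linear":[-0.1,-0.8,0],"angular":[0,0,0]},{"linear":[-0.1,-0.9,0],"angular":[0,0,0]},{"linear":[-0.1,-0.9,0],"angular":[0,0,0]},{"linear":[-0.1,-0.9,0],"angular":[0,0,0]},{"linear":[-0.1,-0.9,0],"angular":[0,0,0]},{"linear":[-0.1,-0.9,0],"angular":[0,0,0]},{"linear":[-0.1,-0.9,0],"angular":[0,0,0]},{"linear":[-0.1,-0.9,0],"angular":[0,0,0]},{"linear":[-0.1,-0.9,0],"angular":[0,0,0]},{"linear":[-0.1,-0.9,0],"angular":[0,0,0]},{"linear":[-0.1,-0.9,0],"angular":[0,0,0]},{"linear":[-0.1,-0.8,0],"angular":[0,0,0]},{"linear":[0,0,0],"angular":[0,0,0]},{"linear":[0,0,0],"angular":[0,0,0]}]'
python3 s.py .4717 -.0885 .032
```

```text
time: 24.13
ee_pos: [0.4697, -0.0864, 0.1042]
orientation: [0.002, 1.0, 0.0, -0.0]
contact_force: [-0.0, 1.1, -1.0]
finger_gap: 0.0629
grip_force: 44.1
t 24.13 pos [ 0.4697 -0.0864  0.1042] xt [-1.     0.004  0.001] yt [0.004 1.    0.001] gap 0.0629 grip 44.13869619369507 F [-0.   1.1 -1. ]
units to target [-0.1  -0.1   3.61]
```

```bash
python3 -m pendant '[{"linear":[-0.1,-0.1,0.5],"angular":[0,0,0]},{"linear":[0,0,0.8],"angular":[0,0,0]},{"linear":[0,0,0.8],"angular":[0,0,0]},{"linear":[0,0,0.7],"angular":[0,0,0]},{"linear":[0,0,0.4],"angular":[0,0,0]},{"linear":[0,0,0.3],"angular":[0,0,0]},{"linear":[0,0,0.05],"angular":[0,0,0]},{"linear":[0,0,0],"angular":[0,0,0]},{"linear":[0,0,0],"angular":[0,0,0]}]'
python3 s.py .4717 -.0885 .031
```

```text
time: 24.88
ee_pos: [0.4727, -0.0882, 0.0335]
orientation: [0.001, 1.0, -0.0, 0.001]
contact_force: [0.6, -0.8, -1.0]
finger_gap: 0.0627
grip_force: 44.2
t 24.88 pos [ 0.4727 -0.0882  0.0335] xt [-1.     0.001 -0.001] yt [ 0.001  1.    -0.   ] gap 0.0627 grip 44.15035307407379 F [ 0.6 -0.8 -1. ]
units to target [ 0.05 -0.02  0.13]
```

```bash
python3 -m pendant '[{"linear":[0.03,0,0.07],"angular":[0,0,0]},{"linear":[0,0,0.06],"angular":[0,0,0]},{"linear":[0,0,0],"angular":[0,0,0]},{"linear":[0,0,0],"angular":[0,0,0]}]'
python3 -m pendant '[{"linear":[0,0,0],"angular":[0,0,0]},{"linear":[0,0,0],"angular":[0,0,0]},{"linear":[0,0,0],"angular":[0,0,0]},{"linear":[0,0,0],"angular":[0,0,0]},{"linear":[0,0,0],"angular":[0,0,0]},{"linear":[0,0,-0.5],"angular":[0,0,0]},{"linear":[0,0,-1],"angular":[0,0,0]},{"linear":[0,0,-1],"angular":[0,0,0]},{"linear":[0,0,-1],"angular":[0,0,0]},{"linear":[0,0,-1],"angular":[0,0,0]},{"linear":[0,0,-1],"angular":[0,0,0]},{"linear":[0,0,-1],"angular":[0,0,0]},{"linear":[-0.4,1,-1],"angular":[0,0,0]},{"linear":[-0.4,1,-1],"angular":[0,0,0]},{"linear":[-0.4,1,0],"angular":[0,0,0]},{"linear":[-0.4,1,0],"angular":[0,0,0]},{"linear":[-0.4,1,0],"angular":[0,0,0]},{"linear":[-0.4,1,0],"angular":[0,0,0]},{"linear":[-0.4,1,0],"angular":[0,0,0]},{"linear":[-0.4,1,0],"angular":[0,0,0]}]' 1
python3 s.py .559 .138 .2
```

```text
time: 25.22
ee_pos: [0.4716, -0.0883, 0.0307]
orientation: [0.001, 1.0, -0.0, 0.0]
contact_force: [-0.2, -0.2, -1.4]
finger_gap: 0.0627
grip_force: 44.1
time: 26.88
ee_pos: [0.5359, 0.0727, 0.2013]
orientation: [0.001, 1.0, -0.0, 0.0]
contact_force: [-0.4, -0.7, -0.4]
finger_gap: 0.0853
grip_force: 0.0
t 26.88 pos [0.5359 0.0727 0.2013] xt [-1.     0.002 -0.001] yt [ 0.002  1.    -0.   ] gap 0.0853 grip 0.0 F [-0.4 -0.7 -0.4]
units to target [-1.15  3.27  0.07]
```

```bash
python3 -m pendant '[{"linear":[-0.4,1,0],"angular":[0,0,0]},{"linear":[-0.4,1,0],"angular":[0,0,0]},{"linear":[-0.4,1,0],"angular":[0,0,0]},{"linear":[0,0.2,0],"angular":[0,0,0]},{"linear":[0,0,0],"angular":[0,0,0]},{"linear":[0,0,0],"angular":[0,0,0]}]'
python3 s.py .559 .138 .033
python3 - <<'E'
from cell import r
from h import *
for n in("top","side"):
    c=r.camera(n); P=cloud(c); H,S,V=cv2.split(cv2.cvtColor(c["img"],cv2.COLOR_RGB2HSV))
    for nm,q in [("s1",(.597,-.210)),("s2",(.4228,-.266)),("blue",(.4705,-.0885)),("red",(.559,.138))]:
        m=(np.hypot(P[:,:,0]-q[0],P[:,:,1]-q[1])<.042)&(P[:,:,2]>.02)&(P[:,:,2]<.12); p=P[m]
        if len(p)>20: print(n,nm,len(p),((p.min(0)+p.max(0))/2).round(4),p.max(0).round(3),"top",p[p[:,2]>p[:,2].max()-.012].mean(0).round(4))
    m=(H>95)&(H<130)&(S>120)&(np.hypot(P[:,:,0]-.47,P[:,:,1]+.0885)<.06)
    v,u=np.nonzero(m)
    if n=="top" and len(u)>50: print("blue lid",len(u),plane(c,[[u.mean(),v.mean()]],.067).round(4))
E
```

```text
time: 27.38
ee_pos: [0.5593, 0.1353, 0.2006]
orientation: [0.001, 1.0, -0.0, -0.0]
contact_force: [-0.3, -0.3, -0.0]
finger_gap: 0.0856
grip_force: 0.0
t 27.38 pos [0.5593 0.1353 0.2006] xt [-1.     0.001  0.001] yt [ 0.001  1.    -0.001] gap 0.0856 grip 0.0 F [-0.3 -0.3 -0. ]
units to target [0.01 0.14 8.38]
top s1 132 [ 0.5978 -0.2031  0.065 ] [ 0.613 -0.187  0.108] top [ 0.5985 -0.2032  0.1022]
top s2 136 [ 0.4247 -0.2638  0.0647] [ 0.441 -0.248  0.109] top [ 0.4251 -0.2659  0.1027]
top blue 365 [ 0.47   -0.0886  0.0478] [ 0.501 -0.057  0.074] top [ 0.4705 -0.0886  0.0666]
top red 166 [0.5597 0.1386 0.0545] [0.578 0.165 0.084] top [0.5589 0.1392 0.0751]
blue lid 300 [[ 0.4703 -0.0869  0.067 ]]
side s1 416 [ 0.5989 -0.2072  0.0638] [ 0.616 -0.191  0.108] top [ 0.598  -0.2067  0.1024]
side s2 484 [ 0.422  -0.2709  0.0635] [ 0.438 -0.255  0.107] top [ 0.4215 -0.2714  0.1013]
side blue 782 [ 0.471  -0.0907  0.0457] [ 0.502 -0.06   0.071] top [ 0.4695 -0.0937  0.0673]
side red 475 [0.5606 0.136  0.0496] [0.588 0.164 0.079] top [0.5589 0.1328 0.075 ]
```

```bash
python3 -m pendant '[{"linear":[0,0.14,0.6],"angular":[0,0,0]},{"linear":[0,0,0.9],"angular":[0,0,0]},{"linear":[0,0,0.9],"angular":[0,0,0]},{"linear":[0,0,0.9],"angular":[0,0,0]},{"linear":[0,0,0.9],"angular":[0,0,0]},{"linear":[0,0,0.9],"angular":[0,0,0]},{"linear":[0,0,0.9],"angular":[0,0,0]},{"linear":[0,0,0.9],"angular":[0,0,0]},{"linear":[0,0,0.9],"angular":[0,0,0]},{"linear":[0,0,0.5],"angular":[0,0,0]},{"linear":[0,0,0],"angular":[0,0,0]},{"linear":[0,0,0],"angular":[0,0,0]}]'
python3 -m pendant '[{"linear":[0,0,0],"angular":[0,0,0]},{"linear":[0,0,0],"angular":[0,0,0]},{"linear":[0,0,0],"angular":[0,0,0]},{"linear":[0,0,0],"angular":[0,0,0]},{"linear":[0,0,0],"angular":[0,0,0]},{"linear":[0,0,0],"angular":[0,0,0]},{"linear":[0,0,0],"angular":[0,0,0]},{"linear":[0,0,0],"angular":[0,0,0]}]' -1 40
python3 s.py .4705 -.0885 .2
```

```text
time: 28.48
ee_pos: [0.5591, 0.1379, 0.0337]
orientation: [0.001, 1.0, -0.0, -0.001]
contact_force: [0.5, -0.3, 0.9]
finger_gap: 0.0854
grip_force: 0.0
time: 29.15
ee_pos: [0.5614, 0.1387, 0.0361]
orientation: [0.001, 1.0, 0.0, 0.002]
contact_force: [0.1, -0.4, 5.9]
finger_gap: 0.0545
grip_force: 42.4
t 29.15 pos [0.5614 0.1387 0.0361] xt [-1.     0.002 -0.003] yt [0.002 1.    0.   ] gap 0.0545 grip 42.37580716609955 F [ 0.1 -0.4  5.9]
units to target [  4.5  -11.36  -8.22]
```

```bash
python3 -m pendant '[{"linear":[0,0,-0.4],"angular":[0,0,0]},{"linear":[0,0,-0.8],"angular":[0,0,0]},{"linear":[0,0,-1],"angular":[0,0,0]},{"linear":[0,0,-1],"angular":[0,0,0]},{"linear":[0,0,-1],"angular":[0,0,0]},{"linear":[0.2,-0.4,-0.8],"angular":[0,0,0]},{"linear":[0.36,-0.9,0],"angular":[0,0,0]},{"linear":[0.36,-0.9,0],"angular":[0,0,0]},{"linear":[0.36,-0.9,0],"angular":[0,0,0]},{"linear":[0.36,-0.9,0],"angular":[0,0,0]},{"linear":[0.36,-0.9,0],"angular":[0,0,0]},{"linear":[0.36,-0.9,0],"angular":[0,0,0]},{"linear":[0.36,-0.9,0],"angular":[0,0,0]},{"linear":[0.36,-0.9,0],"angular":[0,0,0]},{"linear":[0.36,-0.9,0],"angular":[0,0,0]},{"linear":[0.36,-0.9,0],"angular":[0,0,0]},{"linear":[0.36,-0.9,0],"angular":[0,0,0]},{"linear":[0.36,-0.9,0],"angular":[0,0,0]},{"linear":[0,0,0],"angular":[0,0,0]},{"linear":[0,0,0],"angular":[0,0,0]}]'
python3 s.py .4715 -.088 .106
python3 - <<'E'
from cell import r
from h import *
c=r.camera("side"); P=cloud(c); s=r.state()["ee_pos"]
cv2.imwrite("pics/side2.png",cv2.resize(c["img"][150:350,200:460,::-1],None,fx=3,fy=3))
z=s[2]-.036
m=(np.hypot(P[:,:,0]-s[0],P[:,:,1]-s[1])<.05)&(P[:,:,2]<z+.03)&(P[:,:,2]>z-.03); p=P[m]; print("held",p.min(0).round(3),p.max(0).round(3))
m=(np.hypot(P[:,:,0]-.4705,P[:,:,1]+.0885)<.045)&(P[:,:,2]<.075)&(P[:,:,2]>.02); p=P[m]; print("blue",p.min(0).round(3),p.max(0).round(3))
E
```

```text
time: 30.82
ee_pos: [0.4684, -0.0857, 0.1344]
orientation: [0.002, 1.0, 0.0, -0.0]
contact_force: [0.6, -0.2, -0.5]
finger_gap: 0.0548
grip_force: 42.5
t 30.82 pos [ 0.4684 -0.0857  0.1344] xt [-1.     0.004  0.001] yt [0.004 1.    0.001] gap 0.0548 grip 42.462605237960815 F [ 0.6 -0.2 -0.5]
units to target [-0.16 -0.11  1.42]
held [ 0.442 -0.118  0.068] [ 0.499 -0.067  0.128]
blue [ 0.44  -0.122  0.02 ] [ 0.502 -0.067  0.072]
```

View pics/side2.png

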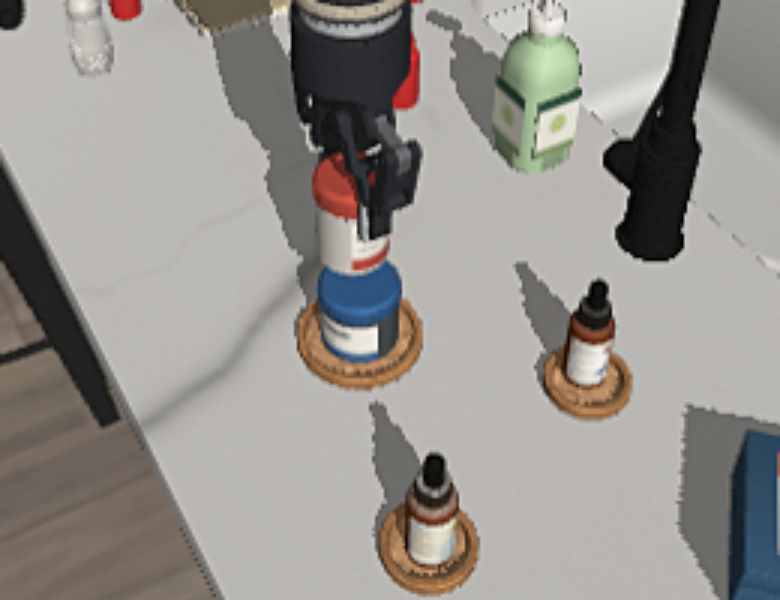

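Crop: both bottles stand in their stands at (435,510) and (592,340). The blue pot is inside the wide rim at (360,310), and the red pot is held just above it. I lower it gently.

```bash
python3 -m pendant '[{"linear":[-0.05,-0.1,0.3],"angular":[0,0,0]},{"linear":[0,0,0.4],"angular":[0,0,0]},{"linear":[0,0,0.4],"angular":[0,0,0]},{"linear":[0,0,0.25],"angular":[0,0,0]},{"linear":[0,0,0],"angular":[0,0,0]},{"linear":[0,0,0],"angular":[0,0,0]}]'
python3 s.py .4705 -.088 .1032
```

```text
time: 31.37
ee_pos: [0.4694, -0.0869, 0.1065]
orientation: [0.001, 1.0, 0.0, -0.001]
contact_force: [-0.9, 0.2, -0.5]
finger_gap: 0.0546
grip_force: 42.5
t 31.37 pos [ 0.4694 -0.0869  0.1065] xt [-1.     0.001  0.002] yt [0.001 1.    0.001] gap 0.0546 grip 42.45790958404541 F [-0.9  0.2 -0.5]
units to target [-0.06 -0.05  0.17]
```

```bash
python3 -m pendant '[{"linear":[0,-0.03,0.07],"angular":[0,0,0]},{"linear":[0,0,0.07],"angular":[0,0,0]},{"linear":[0,0,0],"angular":[0,0,0]},{"linear":[0,0,0],"angular":[0,0,0]}]'
python3 s.py .4705 -.088 .1032
```

```text
time: 31.7
ee_pos: [0.4702, -0.0881, 0.1048]
orientation: [0.001, 1.0, -0.0, 0.0]
contact_force: [-0.4, 0.0, 0.1]
finger_gap: 0.0549
grip_force: 42.5
t 31.7 pos [ 0.4702 -0.0881  0.1048] xt [-1.     0.002 -0.   ] yt [ 0.002  1.    -0.   ] gap 0.0549 grip 42.45833694934845 F [-0.4  0.   0.1]
units to target [-0.01  0.    0.08]
```

```bash
python3 -m pendant '[{"linear":[0,0,0.05],"angular":[0,0,0]},{"linear":[0,0,0],"angular":[0,0,0]},{"linear":[0,0,0],"angular":[0,0,0]},{"linear":[0,0,0],"angular":[0,0,0]}]'
python3 s.py
```

```text
time: 32.03
ee_pos: [0.4701, -0.088, 0.1037]
orientation: [0.001, 1.0, -0.0, 0.0]
contact_force: [-0.8, 0.6, -0.4]
finger_gap: 0.0552
grip_force: 42.5
t 32.03 pos [ 0.4701 -0.088   0.1037] xt [-1.     0.002 -0.   ] yt [ 0.002  1.    -0.   ] gap 0.0552 grip 42.45789170265198 F [-0.8  0.6 -0.4]
```

Within about 1 mm of the lid. I release and withdraw straight up.

```bash
python3 -m pendant '[{"linear":[0,0,0.03],"angular":[0,0,0]},{"linear":[0,0,0],"angular":[0,0,0]},{"linear":[0,0,0],"angular":[0,0,0]}]'
python3 -m pendant '[{"linear":[0,0,0],"angular":[0,0,0]},{"linear":[0,0,0],"angular":[0,0,0]},{"linear":[0,0,0],"angular":[0,0,0]},{"linear":[0,0,0],"angular":[0,0,0]},{"linear":[0,0,0],"angular":[0,0,0]},{"linear":[0,0,-0.3],"angular":[0,0,0]},{"linear":[0,0,-0.8],"angular":[0,0,0]},{"linear":[0,0,-1],"angular":[0,0,0]},{"linear":[0,0,-1],"angular":[0,0,0]},{"linear":[0,0,-1],"angular":[0,0,0]},{"linear":[0,0,-1],"angular":[0,0,0]},{"linear":[0,0,-1],"angular":[0,0,0]},{"linear":[0,0,-1],"angular":[0,0,0]},{"linear":[0,1,-0.5],"angular":[0,0,0]},{"linear":[0,1,0],"angular":[0,0,0]},{"linear":[0,1,0],"angular":[0,0,0]},{"linear":[0,1,0],"angular":[0,0,0]},{"linear":[0,1,0],"angular":[0,0,0]},{"linear":[0,1,0],"angular":[0,0,0]},{"linear":[0,0,0],"angular":[0,0,0]}]' 1
python3 - <<'E'
from cell import r
from h import *
for n in("top","side"):
    c=r.camera(n); P=cloud(c)
    for nm,q,z0,z1 in [("s1",(.597,-.210),.02,.12),("s2",(.4228,-.266),.02,.12),("blue",(.4705,-.0885),.02,.068),("red",(.4705,-.0885),.08,.17),("salt",(.412,.357),.02,.12),("mill",(.67,.243),.02,.2)]:
        m=(np.hypot(P[:,:,0]-q[0],P[:,:,1]-q[1])<.045)&(P[:,:,2]>z0)&(P[:,:,2]<z1); p=P[m]
        if len(p)>20: print(n,nm,len(p),((p.min(0)+p.max(0))/2).round(4),p.max(0).round(3),"top",p[p[:,2]>p[:,2].max()-.012].mean(0).round(4))
    b=(150,350,200,460) if n=="side" else (170,290,200,450)
    cv2.imwrite(f"pics/{n}3.png",cv2.resize(c["img"][b[0]:b[1],b[2]:b[3],::-1],None,fx=3,fy=3))
E
```

```text
time: 32.28
ee_pos: [0.4702, -0.0881, 0.1031]
orientation: [0.001, 1.0, -0.0, 0.0]
contact_force: [-0.3, 0.0, -0.5]
finger_gap: 0.0547
grip_force: 42.5
time: 33.95
ee_pos: [0.47, 0.0347, 0.2556]
orientation: [-0.0, 1.0, 0.001, 0.0]
contact_force: [0.2, 0.0, -0.5]
finger_gap: 0.0854
grip_force: 0.0
top s1 131 [ 0.598  -0.2029  0.0635] [ 0.614 -0.187  0.106] top [ 0.5986 -0.2037  0.101 ]
top s2 139 [ 0.4197 -0.261   0.0655] [ 0.442 -0.24   0.111] top [ 0.4243 -0.2658  0.1034]
top blue 50 [ 0.4664 -0.0845  0.0442] [ 0.489 -0.057  0.067] top [ 0.4626 -0.0695  0.063 ]
top red 139 [ 0.467  -0.0879  0.1143] [ 0.492 -0.062  0.148] top [ 0.4676 -0.1006  0.1415]
top salt 166 [0.4117 0.3559 0.0572] [0.43  0.374 0.093] top [0.4116 0.3596 0.0867]
top mill 377 [0.6693 0.2445 0.0967] [0.693 0.271 0.172] top [0.6691 0.2424 0.1662]
side s1 416 [ 0.599  -0.2062  0.0641] [ 0.616 -0.19   0.108] top [ 0.5977 -0.2066  0.1021]
side s2 487 [ 0.4222 -0.2714  0.0637] [ 0.439 -0.256  0.107] top [ 0.4217 -0.2715  0.1013]
side blue 418 [ 0.4709 -0.0959  0.044 ] [ 0.501 -0.069  0.068] top [ 0.4637 -0.1077  0.0637]
side red 819 [ 0.4696 -0.0907  0.1132] [ 0.497 -0.064  0.146] top [ 0.4677 -0.0936  0.142 ]
side salt 302 [0.4119 0.351  0.0562] [0.433 0.367 0.092] top [0.4116 0.3518 0.0864]
side mill 674 [0.6708 0.234  0.0955] [0.695 0.255 0.171] top [0.6707 0.2392 0.1637]
```

View pics/side3.png

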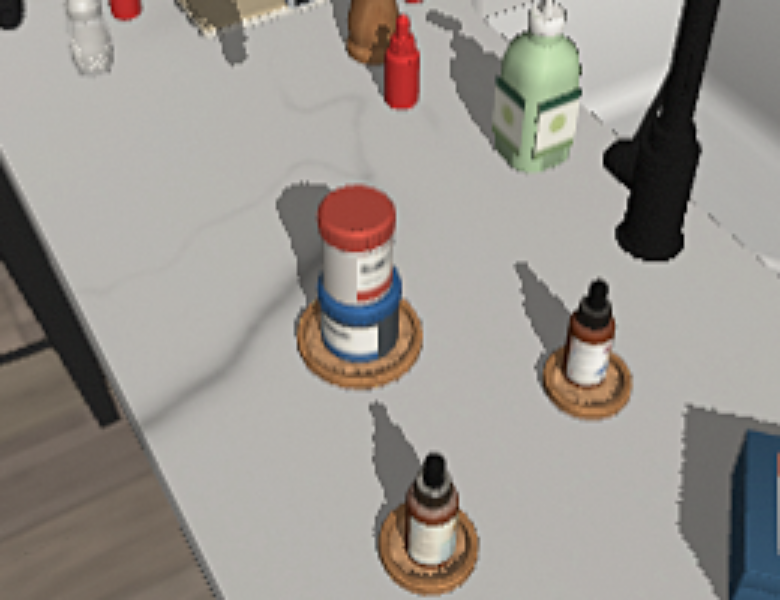

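View pics/top3.png

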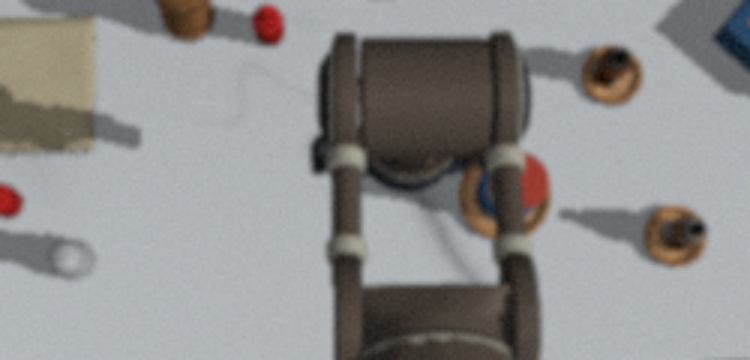

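```bash
python3 -m pendant '[{"linear":[0,0,0],"angular":[0,0,0]},{"linear":[0,0,0],"angular":[0,0,0]},{"linear":[0,0,0],"angular":[0,0,0]}]'; python3 -c "
from cell import r
print(r.hand_in())"
```

```text
time: 34.3
ee_pos: [0.4703, 0.0312, 0.2551]
orientation: [0.002, 1.0, -0.0, -0.0]
contact_force: [-0.6, 0.5, -0.2]
finger_gap: 0.0857
grip_force: 0.0
the job is handed in; nothing more can be done
None
```

I handed the job in at about 34 s with both amber bottles in their small stands and the red-lid pot on the blue-lid pot in the wide stand, but the hand-in gave no verdict; the salt shaker and pepper mill did not move, and the bottle in `small_stand_1` sits about 7 to 8 mm off centre (limit 12 mm).

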